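Set the stock tags to match the bins

TASK

Go by what is in each bin and push the hinged tags over with a fingertip, so that only the heaped full bins show the round-disc face (tag tipped back towards its bin) and the nearly empty bins show the bar face (tag tipped towards the robot), each tag fallen fully over onto its stop. Do not flip tags that already match their bin, and do not pick up or shift the loose bush, block, spray can or screwdriver.

Things in the scene. Friction and masses are not known exactly. Their poses are not given: they have to be found in the camera images.
- board: dark steel stock board lying on the bench, 340 x 530 mm, 6 mm thick (its top is 6 mm above the bench). Origin on its underside, 80 mm nearer the robot than its centre; x points away from the robot, y along the row. Four bin stations stand on it in a row along y, about 120 mm apart, in any order, square to it.
- bin_bush_full: fixed station: blue open stock bin with its own hinged tag before it. It holds round steel bushes 24 mm in diameter, 30 mm long; FULL: parts heaped over the rim, up to 100 mm above the board. Origin on the board top, 25 mm straight below the tag's hinge axis (along y); x points from the tag to the bin, away from the robot. Bin: x = 110 to 220 mm, 100 mm wide, 70 mm high.
- bin_bush_low: fixed station: blue open stock bin with its own hinged tag before it. It holds round steel bushes 24 mm in diameter, 30 mm long; NEARLY EMPTY: only two parts on its floor. Origin on the board top, 25 mm straight below the tag's hinge axis (along y); x points from the tag to the bin, away from the robot. Bin: x = 110 to 220 mm, 100 mm wide, 70 mm high.
- bin_block_full: fixed station: blue open stock bin with its own hinged tag before it. It holds rectangular steel blocks 30 x 20 x 16 mm; FULL: parts heaped over the rim, up to 100 mm above the board. Origin on the board top, 25 mm straight below the tag's hinge axis (along y); x points from the tag to the bin, away from the robot. Bin: x = 110 to 220 mm, 100 mm wide, 70 mm high.
- bin_block_low: fixed station: blue open stock bin with its own hinged tag before it. It holds rectangular steel blocks 30 x 20 x 16 mm; NEARLY EMPTY: only two parts on its floor. Origin on the board top, 25 mm straight below the tag's hinge axis (along y); x points from the tag to the bin, away from the robot. Bin: x = 110 to 220 mm, 100 mm wide, 70 mm high.
- tag_bush_full (a joint): tag hinge of bin_bush_full, rad. 0: upright; +0.8: tipped towards its bin onto its stop, the face with the black ROUND DISC (32 mm) up = full; -0.8: tipped towards the robot onto its stop, the face with the black straight BAR (38 x 10 mm) up = reorder. It swings freely (60 g): pushed past upright it falls to the other stop and stays there.
- tag_bush_full_edge (a point): middle of the free edge of that tag, an aluminium plate 50 mm wide, 4 mm thick, edge 55 mm from the hinge axis. At a stop the edge is 63 mm above the board and 39 mm to one side of the hinge; upright, 80 mm above the board. Bracket uprights beside it at y = +-32 mm, 30 mm high; thin stop arms at y = +-20 to 34 mm, 42 mm high.
- tag_bush_low (a joint): tag hinge of bin_bush_low, rad. 0: upright; +0.8: tipped towards its bin onto its stop, the face with the black ROUND DISC (32 mm) up = full; -0.8: tipped towards the robot onto its stop, the face with the black straight BAR (38 x 10 mm) up = reorder. It swings freely (60 g): pushed past upright it falls to the other stop and stays there.
- tag_bush_low_edge (a point): middle of the free edge of that tag, an aluminium plate 50 mm wide, 4 mm thick, edge 55 mm from the hinge axis. At a stop the edge is 63 mm above the board and 39 mm to one side of the hinge; upright, 80 mm above the board. Bracket uprights beside it at y = +-32 mm, 30 mm high; thin stop arms at y = +-20 to 34 mm, 42 mm high.
- tag_block_full (a joint): tag hinge of bin_block_full, rad. 0: upright; +0.8: tipped towards its bin onto its stop, the face with the black ROUND DISC (32 mm) up = full; -0.8: tipped towards the robot onto its stop, the face with the black straight BAR (38 x 10 mm) up = reorder. It swings freely (60 g): pushed past upright it falls to the other stop and stays there.
- tag_block_full_edge (a point): middle of the free edge of that tag, an aluminium plate 50 mm wide, 4 mm thick, edge 55 mm from the hinge axis. At a stop the edge is 63 mm above the board and 39 mm to one side of the hinge; upright, 80 mm above the board. Bracket uprights beside it at y = +-32 mm, 30 mm high; thin stop arms at y = +-20 to 34 mm, 42 mm high.
- tag_block_low (a joint): tag hinge of bin_block_low, rad. 0: upright; +0.8: tipped towards its bin onto its stop, the face with the black ROUND DISC (32 mm) up = full; -0.8: tipped towards the robot onto its stop, the face with the black straight BAR (38 x 10 mm) up = reorder. It swings freely (60 g): pushed past upright it falls to the other stop and stays there.
- tag_block_low_edge (a point): middle of the free edge of that tag, an aluminium plate 50 mm wide, 4 mm thick, edge 55 mm from the hinge axis. At a stop the edge is 63 mm above the board and 39 mm to one side of the hinge; upright, 80 mm above the board. Bracket uprights beside it at y = +-32 mm, 30 mm high; thin stop arms at y = +-20 to 34 mm, 42 mm high.
- loose_bush: loose steel bush standing on the board between two tags, 30 mm diameter, 30 mm high, origin at the centre of its underside; bystander
- loose_block: loose steel block on the board between two tags, 30 x 24 mm, 20 mm high, origin at the centre of its underside; bystander
- spray_can: black spray can standing on the bench to the left of the space before the board, 54 mm diameter, 150 mm high, origin at the centre of its underside; bystander
- driver: black-handled screwdriver, 180 mm long, lying on the bench to the right of the space before the board, origin near its middle; bystander

How it is judged:
By the outcome, as a careful person would: the job done as asked, in the order asked, and still so for the second after the job is handed in, with the robot touching nothing.
It also fails if it takes over 42 s, if anything falls off the work surface, if the arm or the gripper's body presses on something with over 40 N, if the wrist force passes 120 N, or if a joint passes its speed limit or range.

ROBOT

A 6-joint arm with a two-finger parallel gripper is mounted at the origin on the work surface. World frame = base frame: x ahead of the robot, y to its left, z up, the work surface at z = 0. Lengths are in m, angles in rad, forces in N, time in s.
With the tool pointing down it reaches from about 0.25 to 0.775 m from the base axis. Payload 4 kg.
Tool frame: the origin (TCP) lies between the finger pads; the fingertips stand 25 mm ahead of it and the grasp point (between the pads) lies 6 mm ahead of it (robot.tip_reach is the distance from the TCP to the fingertips, in m); z points along the fingers, y is the line along which they close (so a half turn about z gives the same grasp; the last joint's range is limited). The gripper opens to 94 mm and grips with 3 to 60 N. Pads are 16 mm wide; open, the fingers measure 119 mm over their backs; the gripper's body (75 mm by 177 mm) begins 78 mm behind the grasp point.
Start: joints at [-1.246, 0.087, 1.371, -0, 1.684, -0.103], TCP at [0.228, -0.5, 0.231] pointing down, gripper open.
Joint ranges: [-3.1, 3.1], [-0.76, 2.03], [0.27, 2.55], [-1.08, 4.22], [0.17, 2.65], [-2.57, 2.57]. Speed limits (rad/s): [2.79, 2.79, 3.14, 3.14, 3.14, 3.14].

INTERFACE

Orientations are given as [roll, pitch, yaw] about the fixed x, y, z axes, in that order (R = Rz(yaw) Ry(pitch) Rx(roll)).
In Python, from bench import sensors, snapshot, camera_info, ticket, robot gives the robot as it stands.
- The arm moves only by the tool arm_command, never from a script. Its argument "plan" is a list of rows, each an object with "grip": the closure, from -1 (fully open) to 1 (shut); "slide": the shift along the tool's x, y, z normalised to -1 to 1, where 1 is 500 mm, a list of three; "spin": the turn about the tool's z normalised to -1 to 1, where 1 is 5 degrees. A call has 1 to 10 rows; each row shifts and turns the commanded pose from where the row before left it, along the tool's axes as they then stand; what a row does not reach is not made up. A row lasts 1/8 s, in which the tool goes at most 62.5 mm and 10.7 degrees, less where a joint would pass 70% of its speed; a pose out of reach is approached as far as the arm can. A call with a number of a shift or a turn outside -1 to 1 is refused whole. A call with a gripper value outside its range is refused whole. The fingers move at their own pace and stop on an object; the grip force is fixed at half the most. Time passes only in rows, so rows that do not move let the fingers close. It gives the time, the measured TCP pose, the force, the opening and the grip force at its end, in the units of the state.
- sensors.get_obs(): the state, without advancing time (a new reading comes with each control period).
- snapshot(name): name is "side" or "top"; returns the picture (480x640x3 uint8, red, green, blue); there is no depth.
- camera_info(name): a dict with "fx", "fy", "cx", "cy" (pixels), "k1" (the pictures are not rectified: a ray, as slopes to the right and down, at radius r is drawn at 1 + k1 r^2 times it, then the intrinsics apply), "position" and "rotation" of the camera in the world. Camera axes: x right, y up, looking along -z (the intrinsics and any distortion apply to the point x, -y, -z); pixel columns grow to the right and rows downward; lengths in m; the calibration is good to about 2 mm. A picture is of the moment at which its call begins. camera_info takes no time and is no camera call.
- ticket.close_job(): hands the job in; it is judged then, once.
The state is a dict: "time": time; "joint_positions": joint angles; "qvel": joint speeds; "joint_torque": joint torques, N m; "tool_pos": TCP position; "ee_rot": TCP orientation; "wrist_force": force on the tool from outside, world axes, zero at the start; "wrist_torque": the same for the moment, N m; "width": finger opening in m; "finger_force": force on a finger pad.
Only numpy, scipy, OpenCV 4.12 (cv2) and the standard library are available. Lean on these libraries where they do the work, as an engineer would, in place of code of your own. Each camera call takes 0.05 s, during which the arm holds its last target. There are 200 camera calls.

## Working session

There is one attempt and no reset: what is moved stays moved. The work goes in short steps, Python scripts to look and compute and a tool call to move; the robot and the scene stay as the last step left them, time stands still between calls to the robot, and variables do not carry over. Pictures are saved under pics/ and viewed, at most 10 in all, crops included, and the job is handed in when it is done.

Besides the shell and the picture viewer there is one more tool, called in YAML: its name, and indented under it one key for each argument. arm_command: Moves the arm, as the interface text tells. Scaled input: -1 to 1 covers 500 mm each way for a shift and 5 degrees each way for a turn. Its arguments: {"type":"object","properties":{"plan":{"type":"array","items":{"type":"object","properties":{"grip":{"type":"number"},"slide":{"type":"array","items":{"type":"number"}},"spin":{"type":"number"}}}}},"required":["plan"]}

```bash
mkdir -p pics; python3 - <<'E'
from bench import sensors,snapshot,camera_info,robot
import cv2
for n in("top","side"):
    cv2.imwrite(f"pics/{n}0.png",cv2.cvtColor(snapshot(n),cv2.COLOR_RGB2BGR)); print(n,camera_info(n))
o=sensors.get_obs();print(o);print(robot.tip_reach)
E
```

```text
top {'fx': 516.8190200602246, 'fy': 516.8190200602246, 'cx': 322.5794935808335, 'cy': 237.18815649990142, 'k1': -0.07055364746084355, 'position': array([0.25170585, 0.01164514, 1.28822442]), 'rotation': array([ 0.15760713, -0.00524586, -1.56426943])}
side {'fx': 462.6206212730765, 'fy': 462.6206212730765, 'cx': 328.51133291538775, 'cy': 238.3221974739441, 'k1': 0.038392968526891266, 'position': array([-0.12412063,  0.57340279,  0.58935395]), 'rotation': array([ 1.00154053, -0.02313173, -2.36024796])}
{'time': 0.1, 'joint_positions': array([-1.24610114e+00,  8.79200911e-02,  1.37207881e+00, -2.89753317e-05,
        1.68362564e+00, -1.03131371e-01]), 'qvel': array([ 0.00054923, -0.00245077, -0.00609595, -0.00065083,  0.0012565 ,
        0.00024937]), 'joint_torque': array([ 2.53197650e-03, -3.41253626e+01, -3.03301013e+01,  7.21906219e-02,
        3.04615754e-02, -1.06202287e-04]), 'tool_pos': array([ 0.22802061, -0.50001724,  0.22941221]), 'ee_rot': array([-3.13956859e+00, -1.80535989e-04,  4.27823147e-01]), 'wrist_force': array([0.16254426, 0.73062493, 0.30252591]), 'wrist_torque': array([-0.0322204 ,  0.05309139,  0.0053038 ]), 'finger_force': 0.0, 'width': 0.09401289057711382}
0.025
```

View pics/top0.png

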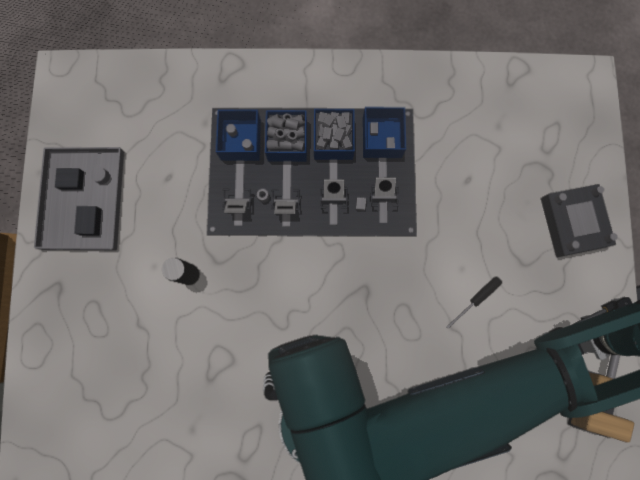

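View pics/side0.png

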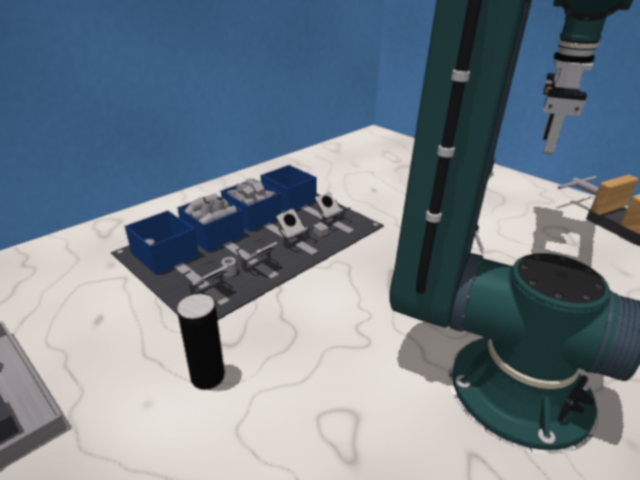

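The top view shows, left to right: bush-low (238,135) with its bar face, bush-full (287,133) with its bar face (wrong), block-full (335,130) with its disc, and block-low (383,132) with its disc (wrong). I'll flip the second and fourth tags, after measuring them.

```bash
cat >h.py <<'E'
import numpy as np,cv2
from scipy.spatial.transform import Rotation as R
from bench import camera_info
def ray(n,p):
    c=camera_info(n);K=np.array([[c["fx"],0,c["cx"]],[0,c["fy"],c["cy"]],[0,0,1]])
    u=cv2.undistortPoints(np.float64(p).reshape(-1,1,2),K,np.array([c["k1"],0,0,0.]))[:,0]
    d=np.c_[u[:,0],-u[:,1],-np.ones(len(u))]@R.from_euler("xyz",c["rotation"]).as_matrix().T
    return c["position"],d
def onz(n,p,z):
    o,d=ray(n,p);return o+d*((z-o[2])/d[:,2])[:,None]
E
python3 - <<'E'
from h import *
im=cv2.imread("pics/top0.png");hsv=cv2.cvtColor(im,cv2.COLOR_BGR2HSV)
m=((hsv[...,2]<120)).astype(np.uint8);m[:, :195]=0;m[:,430:]=0;m[:95]=0;m[245:]=0
c=max(cv2.findContours(m,0,2)[0],key=cv2.contourArea)
b=cv2.boxPoints(cv2.minAreaRect(onz("top",c[:,0].astype(float),.006)[:,:2].astype(np.float32)));r=cv2.minAreaRect(b)
print(b,r)
# bright blobs on tag zone
w=((hsv[...,2]>120)&(hsv[...,1]<60)).astype(np.uint8);w[:170]=0;w[232:]=0;w[:,:215]=0;w[:,410:]=0
n,l,s,ce=cv2.connectedComponentsWithStats(w)
for i in range(1,n):
    if s[i,4]>15: print(s[i],ce[i],onz("top",[ce[i]],.05)[0])
cr=im[95:245,200:425];cv2.imwrite("pics/crop.png",cv2.resize(cr,None,fx=3.5,fy=3.5,interpolation=2))
E
```

```text
[[ 0.4563832   0.30039477]
 [ 0.46030924 -0.23271786]
 [ 0.8070508  -0.23016429]
 [ 0.8031248   0.30294836]] ((0.6317169666290283, 0.03511524200439453), (0.346750944852829, 0.5331271290779114), 0.4219396710395813)
[237 171   5  10  27] [239.18518519 175.77777778] [0.60107266 0.2140616  0.05      ]
[237 185   4   9  19] [237.78947368 188.52631579] [0.56854413 0.21640028 0.05      ]
```

View pics/crop.png

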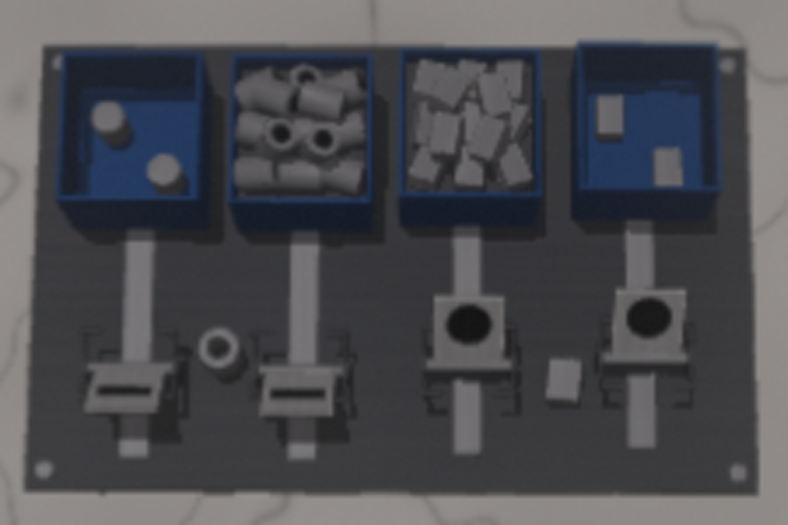

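The crop confirms it. Tag 2 has its bar up with its free edge at crop (261–334, 415). Tag 4 has its disc up with its free edge at crop (616–687, 290). The loose bush is at (219,348) and the loose block at (564,380).

```bash
python3 - <<'E'
from h import *
f=lambda p,z:onz("top",np.array(p)/3.5+[200-.36,95-.36],z).round(4).tolist()
print("tag2 edge",f([[261,414],[334,417]],.069)); print("tag2 hinge",f([[262,368],[343,370]],.031))
print("tag4 edge",f([[616,290],[687,291]],.069)); print("tag4 hinge",f([[604,360],[688,362]],.031))
print("tag3 edge",f([[434,296],[504,297]],.069));print("tag1 edge",f([[86,411],[155,413]],.069))
print("bush",f([[219,348]],.036),"block",f([[564,378]],.026))
print("screws",f([[43,469],[738,472],[727,65],[57,62]],.006))
print("bin4 front rim",f([[572,190],[718,190]],.076),"bin2",f([[232,197],[372,197]],.076))
# side cross-check: disc 4, bar 2
g=lambda p,z:onz("side",np.array(p),z).round(4).tolist()
print("disc4 side",g([[327,202]],.054),"top",f([[649,318]],.054));print("disc3 side",g([[290,220]],.054),"top",f([[469,325]],.054))
E
```

```text
tag2 edge [[0.5038, 0.1233, 0.069], [0.502, 0.0731, 0.069]]
tag2 hinge [[0.5451, 0.1268, 0.031], [0.544, 0.0691, 0.031]]
tag4 edge [[0.5939, -0.1219, 0.069], [0.5937, -0.1716, 0.069]]
tag4 hinge [[0.5528, -0.117, 0.031], [0.5519, -0.1771, 0.031]]
tag3 edge [[0.5884, 0.0049, 0.069], [0.5881, -0.0438, 0.069]]
tag1 edge [[0.5051, 0.2441, 0.069], [0.504, 0.1964, 0.069]]
bush [[0.5583, 0.1573, 0.036]] block [[0.5406, -0.0887, 0.026]]
screws [[0.4753, 0.2857, 0.006], [0.4768, -0.2157, 0.006], [0.7874, -0.2146, 0.006], [0.7858, 0.2888, 0.006]]
bin4 front rim [[0.664, -0.0912, 0.076], [0.6651, -0.1937, 0.076]] bin2 [[0.657, 0.1465, 0.076], [0.6576, 0.0486, 0.076]]
disc4 side [[0.5751, -0.1438, 0.054]] top [[0.5779, -0.1466, 0.054]]
disc3 side [[0.5711, -0.0204, 0.054]] top [[0.5717, -0.0199, 0.054]]
```

arm_command:
  plan:
    - {"grip": 1, "slide": [0, 0, 0], "spin": 0.98}
    - {"grip": 1, "slide": [0, 0, 0], "spin": 0.98}
    - {"grip": 1, "slide": [0, 0, 0], "spin": 0.98}
    - {"grip": 1, "slide": [0, 0, 0], "spin": 0.98}
    - {"grip": 1, "slide": [0, 0, 0], "spin": 0.98}
    - {"grip": 1, "slide": [0, 0, 0], "spin": 0}

```text
time: 0.85
tool_pos: [0.2281, -0.5002, 0.2299]
ee_rot: [-3.141, 0.0, 0.001]
wrist_force: [-0.0, -0.2, 0.7]
width: 0.0378
finger_force: 0.0
```

arm_command:
  plan:
    - {"grip": 1, "slide": [0.08, -0.07, 0], "spin": 0}
    - {"grip": 1, "slide": [0.08, -0.07, 0], "spin": 0}
    - {"grip": 1, "slide": [0.08, -0.07, 0], "spin": 0}
    - {"grip": 1, "slide": [0.08, -0.07, 0], "spin": 0}
    - {"grip": 1, "slide": [0.08, -0.07, 0], "spin": 0}
    - {"grip": 1, "slide": [0.08, -0.07, 0], "spin": 0}
    - {"grip": 1, "slide": [0.08, -0.07, 0], "spin": 0}
    - {"grip": 1, "slide": [0.08, -0.07, 0], "spin": 0}
    - {"grip": 1, "slide": [0.08, -0.07, 0], "spin": 0}
    - {"grip": 1, "slide": [0, 0, 0], "spin": 0}

```text
time: 2.1
tool_pos: [0.5899, -0.1825, 0.2292]
ee_rot: [-3.14, 0.001, 0.007]
wrist_force: [0.2, -0.2, -0.0]
width: 0.0002
finger_force: 0.0
```

arm_command:
  plan:
    - {"grip": 1, "slide": [0.076, -0.071, 0], "spin": 0}
    - {"grip": 1, "slide": [0, 0, 0], "spin": 0}
    - {"grip": 1, "slide": [0, 0, 0.05], "spin": 0}
    - {"grip": 1, "slide": [0, 0, 0.05], "spin": 0}
    - {"grip": 1, "slide": [0, 0, 0.05], "spin": 0}
    - {"grip": 1, "slide": [0, 0, 0.05], "spin": 0}
    - {"grip": 1, "slide": [0, 0, 0], "spin": 0}

```text
time: 2.98
tool_pos: [0.6234, -0.1509, 0.1278]
ee_rot: [-3.14, 0.006, -0.001]
wrist_force: [0.8, 0.1, 0.0]
width: 0.0001
finger_force: 0.0
```

```bash
python3 - <<'E'
from bench import snapshot,sensors
import cv2
for n in("top","side"): im=snapshot(n); cv2.imwrite(f"pics/{n}1.png",cv2.cvtColor(im,cv2.COLOR_RGB2BGR))
o=sensors.get_obs();print(o["tool_pos"],o["ee_rot"],o["qvel"])
im=cv2.imread("pics/side1.png")[130:320,90:400];cv2.imwrite("pics/side1c.png",cv2.resize(im,None,fx=2.5,fy=2.5,interpolation=2))
E
```

```text
[ 0.62567125 -0.1510098   0.13129702] [ 3.14092625e+00 -3.79233250e-04 -7.34885119e-04] [ 0.00701071 -0.01070388 -0.03121641  0.00274466 -0.00259659  0.00301855]
```

View pics/side1c.png

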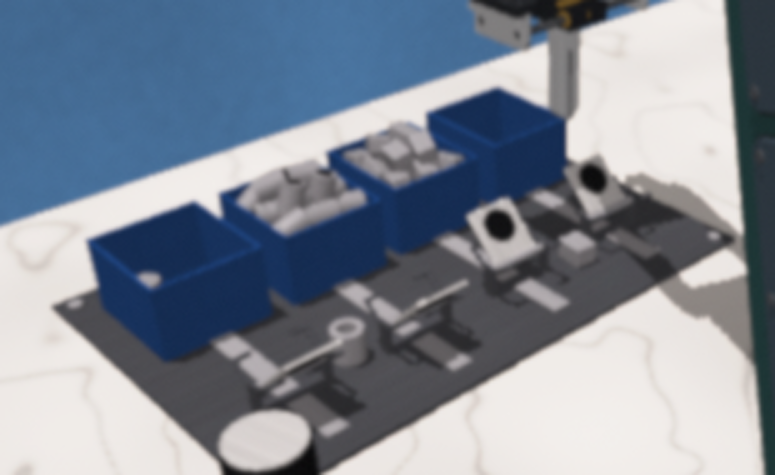

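The fingertip, at crop (565,115), is above the gap between bin 4 and its tag, as planned. I'll descend and then push towards the robot.

arm_command:
  plan:
    - {"grip": 1, "slide": [0.004, -0.008, 0.048], "spin": 0}
    - {"grip": 1, "slide": [0, 0, 0.048], "spin": 0}
    - {"grip": 1, "slide": [0, 0, 0], "spin": 0}
    - {"grip": 1, "slide": [0, 0, 0], "spin": 0}

```text
time: 3.58
tool_pos: [0.629, -0.1465, 0.0847]
ee_rot: [3.14, -0.003, 0.0]
wrist_force: [0.1, 0.4, 0.6]
width: 0.0003
finger_force: 0.0
```

arm_command:
  plan:
    - {"grip": 1, "slide": [-0.02, 0, 0], "spin": 0}
    - {"grip": 1, "slide": [-0.02, 0, 0], "spin": 0}
    - {"grip": 1, "slide": [-0.02, 0, 0], "spin": 0}
    - {"grip": 1, "slide": [-0.02, 0, 0], "spin": 0}
    - {"grip": 1, "slide": [-0.02, 0, 0], "spin": 0}
    - {"grip": 1, "slide": [-0.02, 0, 0], "spin": 0}
    - {"grip": 1, "slide": [-0.02, 0, 0], "spin": 0}
    - {"grip": 1, "slide": [-0.02, 0, 0], "spin": 0}
    - {"grip": 1, "slide": [0, 0, 0], "spin": 0}

```text
time: 4.7
tool_pos: [0.5474, -0.1459, 0.0825]
ee_rot: [-3.142, 0.0, -0.0]
wrist_force: [-0.2, -0.9, 0.4]
width: 0.001
finger_force: 0.0
```

arm_command:
  plan:
    - {"grip": 1, "slide": [-0.01, 0, 0], "spin": 0}
    - {"grip": 1, "slide": [0.01, 0, -0.05], "spin": 0}
    - {"grip": 1, "slide": [0, 0, -0.07], "spin": 0}
    - {"grip": 1, "slide": [0, 0, -0.07], "spin": 0}
    - {"grip": 1, "slide": [0, 0, -0.05], "spin": 0}
    - {"grip": 1, "slide": [0, 0, 0], "spin": 0}

```text
time: 5.45
tool_pos: [0.5494, -0.1464, 0.2052]
ee_rot: [3.14, -0.005, 0.0]
wrist_force: [0.6, 0.5, -0.7]
width: 0.0006
finger_force: 0.0
```

arm_command:
  plan:
    - {"grip": 1, "slide": [-0.03, -0.08, 0], "spin": 0}
    - {"grip": 1, "slide": [-0.03, -0.08, 0], "spin": 0}
    - {"grip": 1, "slide": [-0.03, -0.08, 0], "spin": 0}
    - {"grip": 1, "slide": [-0.03, -0.08, 0], "spin": 0}
    - {"grip": 1, "slide": [-0.03, -0.08, 0], "spin": 0}
    - {"grip": 1, "slide": [-0.02, -0.08, 0], "spin": 0}
    - {"grip": 1, "slide": [0, 0, 0], "spin": 0}
    - {"grip": 1, "slide": [0, 0, 0], "spin": 0}

```text
time: 6.45
tool_pos: [0.4627, 0.0937, 0.2012]
ee_rot: [3.141, 0.002, 0.0]
wrist_force: [0.4, -0.3, -0.4]
width: 0.0004
finger_force: 0.0
```

arm_command:
  plan:
    - {"grip": 1, "slide": [0, -0.008, 0.06], "spin": 0}
    - {"grip": 1, "slide": [0, 0, 0.06], "spin": 0}
    - {"grip": 1, "slide": [0, 0, 0.06], "spin": 0}
    - {"grip": 1, "slide": [0, 0, 0.058], "spin": 0}
    - {"grip": 1, "slide": [0, 0, 0], "spin": 0}
    - {"grip": 1, "slide": [0, 0, 0], "spin": 0}

```text
time: 7.2
tool_pos: [0.4639, 0.0974, 0.0843]
ee_rot: [3.141, -0.001, -0.001]
wrist_force: [0.4, 0.6, -0.9]
width: 0.0005
finger_force: 0.0
```

arm_command:
  plan:
    - {"grip": 1, "slide": [0.02, 0, 0], "spin": 0}
    - {"grip": 1, "slide": [0.02, 0, 0], "spin": 0}
    - {"grip": 1, "slide": [0.02, 0, 0], "spin": 0}
    - {"grip": 1, "slide": [0.02, 0, 0], "spin": 0}
    - {"grip": 1, "slide": [0.02, 0, 0], "spin": 0}
    - {"grip": 1, "slide": [0.02, 0, 0], "spin": 0}
    - {"grip": 1, "slide": [0.02, 0, 0], "spin": 0}
    - {"grip": 1, "slide": [0.02, 0, 0], "spin": 0}
    - {"grip": 1, "slide": [0.02, 0, 0], "spin": 0}
    - {"grip": 1, "slide": [0, 0, 0], "spin": 0}

```text
time: 8.45
tool_pos: [0.5538, 0.098, 0.0834]
ee_rot: [3.142, -0.0, 0.0]
wrist_force: [1.5, 1.0, 0.3]
width: 0.0004
finger_force: 0.0
```

Next I'll back off, lift and move clear of the view.

arm_command:
  plan:
    - {"grip": 1, "slide": [0.004, 0, 0], "spin": 0}
    - {"grip": 1, "slide": [-0.02, 0, -0.04], "spin": 0}
    - {"grip": 1, "slide": [-0.02, 0, -0.07], "spin": 0}
    - {"grip": 1, "slide": [-0.08, 0, -0.08], "spin": 0}
    - {"grip": 1, "slide": [-0.09, 0, -0.06], "spin": 0}
    - {"grip": 1, "slide": [-0.09, 0, 0], "spin": 0}
    - {"grip": 1, "slide": [-0.08, 0, 0], "spin": 0}
    - {"grip": 1, "slide": [-0.06, 0, 0], "spin": 0}
    - {"grip": 1, "slide": [0, 0, 0], "spin": 0}
    - {"grip": 1, "slide": [0, 0, 0], "spin": 0}

```text
time: 9.7
tool_pos: [0.3355, 0.0981, 0.2094]
ee_rot: [-3.141, -0.002, 0.0]
wrist_force: [-0.5, 0.8, 0.1]
width: 0.0003
finger_force: 0.0
```

```bash
python3 - <<'E'
from bench import snapshot
import cv2,numpy as np
A=[]
for n in("top","side"): cv2.imwrite(f"pics/{n}2.png",cv2.cvtColor(snapshot(n),cv2.COLOR_RGB2BGR))
a=cv2.imread("pics/top2.png")[95:245,160:425];b=cv2.imread("pics/side2.png")[150:300,100:365]
cv2.imwrite("pics/end.png",cv2.resize(np.vstack([a,b]),None,fx=2,fy=2,interpolation=2))
E
```

```text
(no output)
```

View pics/end.png

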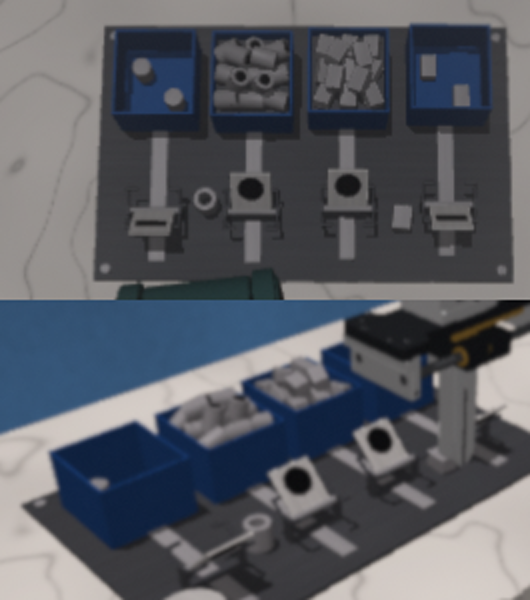

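The picture shows tags 2 (250,190) and 3 (347,187) with discs up and tags 1 (155,220) and 4 (450,216) with bars up. All four are down on their stops, and the loose bush and block have not moved.

```bash
python3 -c "
from bench import ticket;print(ticket.close_job())"
```

```text
the job is handed in; nothing more can be done
None
```

Job handed in: I flipped the full bush bin's tag to the disc and the nearly empty block bin's tag to the bar; the other two already matched, and the final pictures show all four tags right and fully over, with the loose bush and block unmoved.

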